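# Sweep the used specimen dishes into the return bay

### The job

With the closed fingers, gently sweep the three round white specimen dishes across the desk into the low three-sided metal return bay through its open front, so that all three lie flat and wholly inside it. Slide them steadily along the desk, never pinching, lifting or flicking them, and leave everything else, including the small oblong white box in the row with them, where it stands.

Things in the scene. Friction and masses are not known exactly. Their poses are not given: they have to be found in the camera images.
- dish1: round white lidded specimen dish, 44 mm diameter, 16 mm high, straight-sided, about 40 g, rigid, lying flat on the desk and sliding freely; origin at the centre of its underside, z up. One of three identical ones, in a row of four places about 115 mm apart on the dark mat (any order, the fourth place holds the oblong slide box)
- dish2: round white lidded specimen dish, 44 mm diameter, 16 mm high, straight-sided, about 40 g, rigid, lying flat on the desk and sliding freely; origin at the centre of its underside, z up. One of three identical ones, in a row of four places about 115 mm apart on the dark mat (any order, the fourth place holds the oblong slide box)
- dish3: round white lidded specimen dish, 44 mm diameter, 16 mm high, straight-sided, about 40 g, rigid, lying flat on the desk and sliding freely; origin at the centre of its underside, z up. One of three identical ones, in a row of four places about 115 mm apart on the dark mat (any order, the fourth place holds the oblong slide box)
- bay: return bay fixed to the desk: three aluminium walls 22 mm high and 5 mm thick around a dark patch of bare desk (no floor step, no sill). Inside 300 mm wide (along its y) and 120 mm deep (along its x). Origin on the desk at the middle of the open front line; x points into the bay towards its back wall (inner face at x = 120 mm), side walls' inner faces at y = +-150 mm, z up. The open front faces roughly towards the robot; no wall or step at the front
- slide_box: small oblong white lidded slide box 56 x 28 x 16 mm (x, y, z), standing in the row among the dishes; stays where it is; origin at the centre of its underside
- vial: small amber vial with white cap, 26 mm diameter, 46 mm high, upright just outside the bay's side wall on its +y side; stays; origin at the centre of its underside
- drive: black external drive 80 x 55 x 18 mm (x, y, z), flat, just outside the bay's side wall on its -y side; stays; origin at the centre of its underside
- notes: block of paper notes 50 x 50 x 14 mm, beyond the +y end of the row of dishes; stays; origin at the centre of its underside
- mouse: black computer mouse 100 x 60 x 32 mm (x, y, z), to the left of the work; stays; origin at the centre of its underside
- scanner: black hand scanner in an upright stand, round foot 90 mm diameter, 160 mm high overall, to the right of the bay; stays; origin at the centre of its foot's underside
There are look-alikes about, which are no part of the job. What is shaped like the dish3 but yellow is not meant.

How it is judged (in metres and radians):
At the end, for the whole second after the job is handed in: All three dishes lie flat on the desk, at rest and wholly inside the bay: centre at least 21 mm past the open front line and between the walls. Slide box, vial, drive, notes, mouse and scanner stand within 15 mm of where they started, upright (x of dish1 in the frame of bay between 0.021 and 0.105 m and y of dish1 in the frame of bay between -0.135 and 0.135 m and height (world z) of each of dish1, dish2, dish3 below 0.005 m and angle between each of dish1, dish2, dish3's own z axis and vertical below 0.1 rad and linear speed of each of dish1, dish2, dish3 below 0.02 m/s and x of dish2 in the frame of bay between 0.021 and 0.105 m and y of dish2 in the frame of bay between -0.135 and 0.135 m and x of dish3 in the frame of bay between 0.021 and 0.105 m and y of dish3 in the frame of bay between -0.135 and 0.135 m and distance of each of slide_box, vial, drive, notes, mouse, scanner from where it was at the start of the episode below 0.015 m and angle between each of slide_box, vial, drive, notes, mouse, scanner's own z axis and vertical below 0.2 rad); the robot touches nothing.
It fails at once if a dish is lifted off the desk, stacked or tipped (its underside centre rises more than 12 mm) (height (world z) of any of dish1, dish2, dish3 above 0.012 m).
It fails at once if a dish is pinched or pressed hard (over 15 N from the fingers) (contact force between the fingers and dish1 above 15 N or contact force between the fingers and dish2 above 15 N or contact force between the fingers and dish3 above 15 N).
It fails at once if a dish is flicked (faster than 0.6 m/s) (linear speed of any of dish1, dish2, dish3 above 0.6 m/s).
It fails at once if a bystander is displaced by more than 15 mm or knocked over (distance of any of slide_box, vial, drive, notes, mouse, scanner from where it was at the start of the episode above 0.015 m or angle between any of slide_box, vial, drive, notes, mouse, scanner's own z axis and vertical above 0.2 rad).
It also fails if it takes over 51 s, if anything falls off the work surface, if the arm or the gripper's body presses on something with over 40 N, if the wrist force passes 120 N, or if a joint passes its speed limit or range.

### The arm

A 6-joint arm with a two-finger parallel gripper is mounted at the origin on the work surface. World frame = base frame: x ahead of the robot, y to its left, z up, the work surface at z = 0. Lengths are in mm, angles in rad, forces in N, time in s.
With the tool pointing down it reaches from about 400 to 925 mm from the base axis. Payload 3.4 kg.
Tool frame: the origin (TCP) lies at the very end of the fingers, on their centre line; the grasp point (between the pads) lies 19 mm behind it; x points along the fingers, z is the direction in which the jaws open and shut, and the axes are right-handed (so a half turn about x gives the same grasp; the last joint's range is limited). The gripper opens to 85 mm and grips with 20 to 120 N. Pads are 22 mm wide; open, the fingers measure 114 mm over their backs; the gripper's body (76 mm by 85 mm) begins 54 mm behind the grasp point. The pads swing forward as they close: fully open they stand 13 mm farther back than shut.
Start: joints at [1.091, 0.307, 1.506, -0, 1.328, -0.073], TCP at [227.007, 528.298, 231.305] pointing down, gripper open.
Joint ranges: [-3.12, 3.12], [-1.05, 2.28], [0.14, 2.33], [-1.42, 4.57], [0.1, 2.73], [-2.68, 2.68]. Speed limits (rad/s): [2.57, 2.57, 3.14, 3.14, 3.14, 3.14].

### API

Orientations are given as a unit quaternion [w, x, y, z].
In Python, from rig import readout, get_image, job, nets gives the robot as it stands. The module is installed in compiled form; this text tells all that it offers.
- The arm moves only by the shell command python3 -m inch 'ROWS' [OPENING] [FORCE]. ROWS is JSON, one flat list of numbers, 4 for each row, row after row: the shift along the tool's x, y, z in m, then the turn about the tool's x in degrees. A call has 1 to 5 rows; each row shifts and turns the pose as measured when the row begins, along the tool's axes as they then stand; what a row does not reach is not made up. A row lasts 1/12 s, in which the tool goes at most 41.7 mm and 7.16 degrees, less where a joint would pass 70% of its speed; a pose out of reach is approached as far as the arm can. A call is refused whole if a number of a shift passes 0.0417 or a number of a turn 7.16, either way. A call with a gripper value outside its range is refused whole. OPENING is the gripper's target within -1 to 1 (fully open at 1, half-way at 0, shut at -1), set as the call begins (- or left out, the last holds). The fingers move at their own pace and stop on an object; FORCE is the grip in N (left out, the last holds). Time passes only in rows, so rows that do not move let the fingers close. It gives the time, the measured TCP pose, the force and the opening at its end, in the units of the state.
- readout.read_state(): the state, without advancing time (a new reading comes with each control period).
- get_image(name): name is "scene" or "top"; returns a dict with "pixels" (384x512x3 uint8, red, green, blue), "range_z" (384x512 float32, mm along the optical axis (not along the pixel's ray), 0 where there is no reading), "vfov" (degrees; the focal length in pixels is half the picture's height over the tangent of half this angle, whatever the lens; pixels are square), "cx", "cy" (the principal point, pixels), "D" ([k1, k2, p1, p2, k3] as OpenCV has them; the pictures are not rectified), "rvec" (rotation vector, rad) and "tvec" (3), from world to camera coordinates, as OpenCV has them. Camera axes: x right, y down, z forward; pixel columns grow to the right and rows downward; lengths in mm; the calibration is good to about 2 mm. A picture is of the moment at which its call begins.
- job.close_job(): hands the job in, once; it reports no verdict.
Trained networks look in the newest picture that a camera, given by its name, has taken for a name from the list of things; names that differ only in an ending like _2 or _b are one class to them, and where a whole thing is asked for, a point or a joint stands for the part that bears it (a point fixed in the world has none). Each returns a list of dicts, best first, with "score" (0 to 1); they miss things now and then, are a little off and sometimes report something else, mostly with a low value. They report only what shows in the picture. A call takes as long as a camera call. They do not tell look-alikes from the thing itself.
- nets.recognise(camera, label): "box" ([left, top, right, bottom] in pixels, round what is visible of it).
- nets.regions_of(camera, label): "region" (384x512 bool, what is visible of it) and "box" ([left, top, right, bottom] in pixels, round what is visible of it).
The state is a dict: "t": time; "joint_pos": joint angles; "qd": joint speeds; "tau": joint torques, N m; "tool_pos": TCP position; "ee_rot": TCP orientation; "contact_force": force on the tool from outside, world axes, zero at the start; "torque": the same for the moment, N m; "gripper_width": finger opening in mm.
Only numpy, scipy, OpenCV 4.12 (cv2) and the standard library are available. Lean on these libraries where they do the work, as an engineer would, in place of code of your own. Each camera call takes 0.05 s, during which the arm holds its last target.

## Working session

There is one attempt and no reset: what is moved stays moved. The work goes in short steps, Python scripts to look and compute and a shell command to move; the robot and the scene stay as the last step left them, time stands still between calls to the robot, and variables do not carry over. Pictures are saved under pics/ and viewed, and the job is handed in when it is done.

```bash
mkdir -p pics; cat > h.py <<'E'
import numpy as np, cv2
from rig import readout,get_image,job,nets
def cam(im):
    h,w=im["pixels"].shape[:2]; f=h/2/np.tan(np.radians(im["vfov"])/2)
    K=np.array([[f,0,im["cx"]],[0,f,im["cy"]],[0,0,1]]); R=cv2.Rodrigues(np.array(im["rvec"],float))[0]
    return K,np.array(im["D"],float),R,np.array(im["tvec"],float).reshape(3)
def onplane(im,uv,z):
    K,D,R,t=cam(im); p=cv2.undistortPoints(np.array(uv,float).reshape(-1,1,2),K,D).reshape(-1,2)
    d=np.c_[p,np.ones(len(p))]@R; c=-R.T@t
    return c+d*((z-c[2])/d[:,2])[:,None]
def withrange(im,uv):
    K,D,R,t=cam(im); uv=np.array(uv).reshape(-1,2); p=cv2.undistortPoints(uv.astype(float).reshape(-1,1,2),K,D).reshape(-1,2)
    z=im["range_z"][uv[:,1].astype(int),uv[:,0].astype(int)]
    return (np.c_[p,np.ones(len(p))]*z[:,None]-t)@R
def save(im,n): cv2.imwrite("pics/"+n,im["pixels"][:,:,::-1])
E
python3 - <<'E'
from h import *
for c in("scene","top"):
    im=get_image(c); save(im,c+"0.png")
    K,D,R,t=cam(im); print(c,(-R.T@t).round(),R[2].round(2),K[0,0])
    for l in("dish1","slide_box","bay","vial","drive","notes","mouse","scanner"):
        for r in nets.regions_of(c,l)[:5]:
            m=r["region"]; v,u=np.nonzero(m); P=withrange(im,np.c_[u,v]); ok=im["range_z"][v,u]>0
            print(l,round(r["score"],2),np.round(r["box"]),np.median(P[ok],0).round(), P[ok].min(0).round(),P[ok].max(0).round(),im["pixels"][m].mean(0).round())
s=readout.read_state();print(s)
E
```

```text
scene [1178. -333. 1124.] [-0.51  0.25 -0.82] 412.9745007096703
dish1 0.7 [185. 201. 202. 217.] [ 446. -197.   17.] [ 422. -219.   -1.] [ 466. -176.   26.] [149. 143. 138.]
dish1 0.69 [286. 168. 296. 183.] [471. 146.  17.] [445. 127.  -2.] [488. 169.  24.] [144. 139. 134.]
slide_box 0.53 [219. 187. 231. 207.] [446. -85.  17.] [ 417. -102.    4.] [475. -64.  22.] [165. 157. 152.]
bay 0.65 [251. 195. 354. 272.] [675.  68.   3.] [599. -97.  -6.] [744. 243.  29.] [37. 36. 38.]
drive 0.91 [233. 257. 262. 285.] [ 717. -143.   19.] [ 670. -171.   -5.] [ 754. -111.   25.] [83. 79. 75.]
notes 0.57 [314. 153. 332. 168.] [461. 278.  15.] [430. 252.  -3.] [487. 314.  22.] [160. 151. 141.]
notes 0.35 [231. 258. 262. 286.] [ 717. -143.   19.] [ 670. -171.   -5.] [ 754. -110.   25.] [83. 79. 75.]
mouse 0.91 [346. 118. 374. 142.] [404. 468.  24.] [347. 432.  -2.] [452. 518.  41.] [17. 16. 18.]
scanner 0.9 [ 80. 249. 137. 298.] [ 577. -478.  139.] [ 517. -531.    1.] [ 611. -434.  166.] [21. 21. 22.]
scanner 0.15 [252. 195. 354. 272.] [674.  69.   3.] [594. -96.  -6.] [744. 240.  29.] [36. 35. 36.]
t
[... 1482 characters left out ...]
 51.] [164. 158. 152.]
{'t': 0.9, 'joint_pos': array([ 1.09150216e+00,  3.06749487e-01,  1.50641123e+00, -1.42957343e-05,
        1.32841103e+00, -7.34827039e-02]), 'qd': array([-1.35078990e-04, -6.58783691e-05, -1.25543813e-03, -3.41356979e-04,
        5.61842439e-04,  8.04378033e-04]), 'tau': array([-7.71995819e-04, -4.57459295e+01, -2.52336520e+01, -2.64417736e-05,
        7.93856925e-04,  1.24585057e-05]), 'tool_pos': array([227.00419228, 528.28531397, 231.32961856]), 'ee_rot': array([ 0.59050891, -0.38898613,  0.59049122,  0.38898476]), 'contact_force': array([0.02721989, 0.24098815, 0.2573855 ]), 'torque': array([0.08623935, 0.01186284, 0.01575135]), 'gripper_width': 85.73456836441459}
```

```bash
python3 - <<'E'
import cv2
a=cv2.imread("pics/top0.png")[90:290,60:460]; cv2.imwrite("pics/top0z.png",cv2.resize(a,None,fx=2,fy=2,interpolation=3))
a=cv2.imread("pics/scene0.png")[100:310,70:380]; cv2.imwrite("pics/scene0z.png",cv2.resize(a,None,fx=2.5,fy=2.5,interpolation=3))
E
```

```text
(no output)
```

View pics/top0z.png

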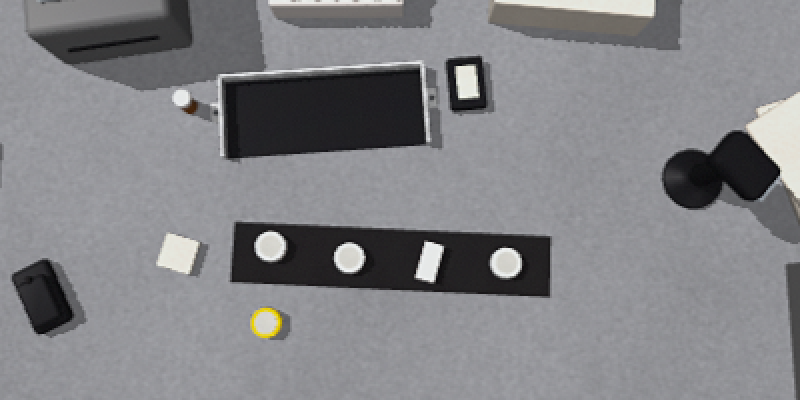

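View pics/scene0z.png

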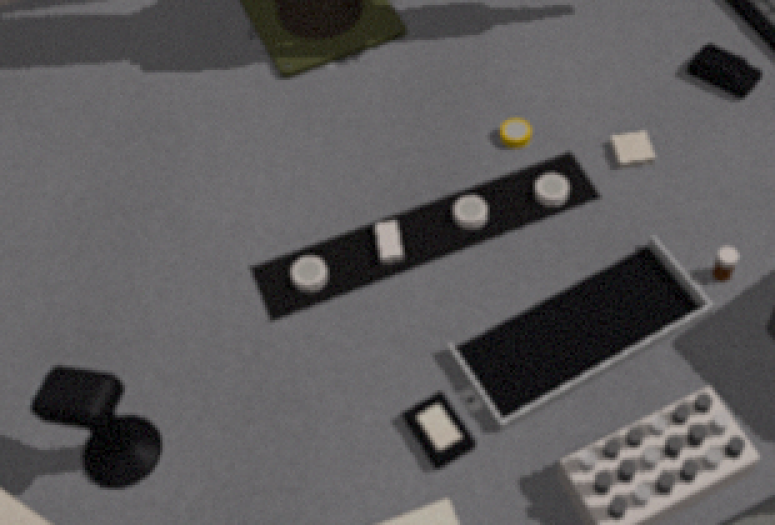

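```bash
python3 - <<'E'
from h import *
im=get_image("top"); im2=get_image("scene")
a=im["pixels"][110:180,155:290]; cv2.imwrite("pics/bayz.png",cv2.resize(a[:,:,::-1],None,fx=5.9,fy=5.9,interpolation=cv2.INTER_NEAREST))
# dark floor fit by corners from region of pixels dark
for im,c,b in((im,"top",(160,118,282,174)),(im2,"scene",(250,190,356,275))):
    g=im["pixels"].mean(2); m=np.zeros(g.shape,np.uint8); l,t,r,bb=b
    m[t:bb,l:r]=(g[t:bb,l:r]<(48 if c=="top" else 33))
    n,lab,st,_=cv2.connectedComponentsWithStats(m); k=1+np.argmax(st[1:,4]); 
    cnt=cv2.findContours((lab==k).astype(np.uint8),0,1)[0][0].reshape(-1,2)
    P=onplane(im,cnt,0)[:,:2].astype(np.float32); rc=cv2.minAreaRect(P); print(c,rc,cv2.boxPoints(rc).round())
    # wall tops by brightness
    m=np.zeros(g.shape,bool); m[t-3:bb+3,l-3:r+3]=1
    v,u=np.nonzero(m&(im["range_z"]>0)); Q=withrange(im,np.c_[u,v]); h=(Q[:,2]>13)&(Q[:,2]<30)&(g[v,u]>110)
    Q=Q[h]; Q=Q[(Q[:,1]<262)&(Q[:,1]>-108)&(Q[:,0]<775)]
    rc=cv2.minAreaRect(Q[:,:2].astype(np.float32)); print('walltop',len(Q),rc,cv2.boxPoints(rc).round())
E
```

```text
top ((669.9852905273438, 69.5478286743164), (117.9820327758789, 298.0454406738281), 4.011359691619873) [[601. 214.]
 [622. -83.]
 [739. -75.]
 [718. 222.]]
walltop 400 ((672.972412109375, 70.51378631591797), (126.2787857055664, 310.1116943359375), 4.287302494049072) [[598. 220.]
 [622. -89.]
 [748. -79.]
 [724. 230.]]
scene ((663.2106323242188, 75.34236907958984), (107.02046966552734, 290.9097595214844), 4.141362190246582) [[599. 217.]
 [620. -74.]
 [727. -66.]
 [706. 224.]]
walltop 347 ((595.9329223632812, 67.12041473388672), (280.96002197265625, 311.49200439453125), 3.9879825115203857) [[445. 213.]
 [467. -98.]
 [747. -78.]
 [725. 232.]]
```

View pics/bayz.png

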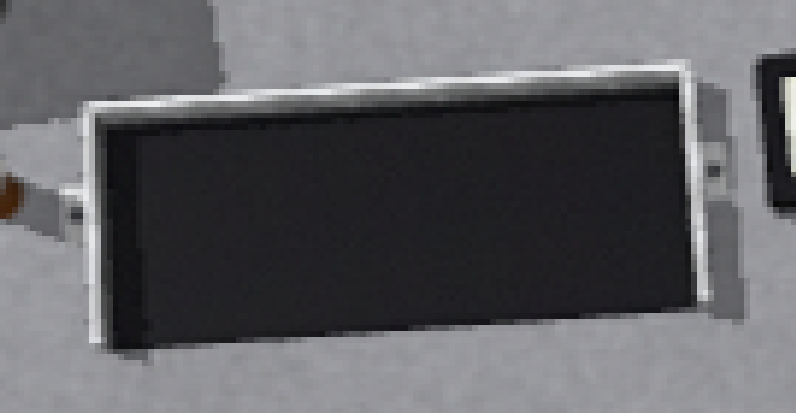

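```bash
cat >> h.py <<'E'
from scipy.spatial.transform import Rotation as Ro
BX=np.array([np.cos(np.radians(4.1)),np.sin(np.radians(4.1))]); BY=np.array([-BX[1],BX[0]]); BO=np.array([610.5,66.])
def tobay(p): d=np.asarray(p)[...,:2]-BO; return np.stack([d@BX,d@BY],-1)
def fbay(b): return BO+b[0]*BX+b[1]*BY
def tool():
    s=readout.read_state(); q=s["ee_rot"]; return s["tool_pos"],Ro.from_quat([q[1],q[2],q[3],q[0]]).as_matrix(),s
def st():
    p,R,s=tool(); print("t",round(s["t"],2),"tcp",p.round(1),"bay",tobay(p).round(1),"\nR(cols tool axes)\n",R.round(3),"F",s["contact_force"].round(1),"w",round(s["gripper_width"],1),"q",s["joint_pos"].round(2))
def go(w): # shift needed in tool axes, m
    p,R,s=tool(); print("need m tool",((np.array(w)-p)@R/1000).round(4))
def dishes(n=None,c="top"):
    im=get_image(c); 
    if n: save(im,n)
    out=[]
    g=im["pixels"].astype(int); K,D,R,t=cam(im)
    m=((g.min(2)>(150 if c=="top" else 95))&(g.max(2)-g.min(2)<40)).astype(np.uint8)
    nn,lab,stt,ce=cv2.connectedComponentsWithStats(m)
    for k in range(1,nn):
        if 60<stt[k,4]<420:
            P=onplane(im,ce[k],16)[0]
            if 380<P[0]<760 and -260<P[1]<310: print(c,ce[k].round(1),stt[k,4],P[:2].round(1),"bay",tobay(P).round(1))
E
python3 - <<'E'
from h import *
st(); dishes(); dishes(c="scene")
E
```

```text
t 1.0 tcp [227.  528.3 231.3] bay [-349.4  488.5] 
R(cols tool axes)
 [[ 0.    -0.919  0.395]
 [-0.     0.395  0.919]
 [-1.    -0.     0.   ]] F [0.1 0.2 0.1] w 85.6 q [ 1.09  0.31  1.51 -0.    1.33 -0.07]
top [293.1 130.5] 166 [ 713.3 -145.9] bay [  87.3 -218.7]
top [312.9 194. ] 132 [ 520.8 -200.7] bay [-108.5 -259.6]
top [197.4 199.2] 65 [506.1 137.4] bay [-99.   78.7]
top [194.8 212.6] 176 [466.6 144.4] bay [-137.9   88.5]
top [234.2 218.3] 180 [450.1  29.4] bay [-162.6  -25.1]
top [274.4 220.4] 189 [443.9 -87.1] bay [-177.2 -140.8]
top [312.5 221. ] 190 [ 441.9 -197.8] bay [-187. -251.]
top [201.2 239. ] 135 [390.3 124.3] bay [-215.4   73.9]
scene [290.6 174.8] 128 [468.3 146.8] bay [-136.    90.7]
scene [258.1 183.7] 133 [451.2  32.1] bay [-161.3  -22.4]
scene [225.1 195.5] 135 [444.  -85.2] bay [-176.8 -138.9]
scene [193.4 208.5] 152 [ 443.6 -196.1] bay [-185.2 -249.5]
scene [245.2 270.4] 180 [ 711.  -142.8] bay [  85.3 -215.5]
```

```bash
python3 -m inch '[0,0,0,-6.85, 0,0,0,-6.85, 0,0,0,-6.85, 0,0,0,-6.85]' -1 20; python3 - <<'E'
from h import *
st(); print(fbay((-188,90))); go([*fbay((-188,90)),80])
E
```

```text
t: 1.43
tool_pos: [227.0, 528.3, 231.3]
ee_rot: [0.477, -0.522, 0.477, 0.522]
contact_force: [-0.3, -0.1, 0.0]
gripper_width: 38.8
t 1.43 tcp [227.  528.3 231.3] bay [-349.4  488.5] 
R(cols tool axes)
 [[ 0.    -0.996 -0.09 ]
 [ 0.    -0.09   0.996]
 [-1.    -0.     0.   ]] F [-0.3 -0.1  0. ] w 38.8 q [ 1.09  0.31  1.51  0.    1.33 -0.57]
[416.54636282 142.32815093]
need m tool [ 0.1513 -0.154  -0.4015]
```

```bash
python3 -m inch '[0.012,-0.014,-0.036,1, 0.012,-0.014,-0.036,0, 0.012,-0.014,-0.036,0, 0.012,-0.014,-0.036,0, 0.012,-0.014,-0.036,0]'; python3 -m inch '[0.012,-0.014,-0.036,0, 0.012,-0.014,-0.036,0, 0.012,-0.014,-0.036,0, 0.012,-0.014,-0.036,0, 0.012,-0.014,-0.036,0]'; python3 - <<'E'
from h import *
st(); go([*fbay((-188,90)),30])
E
```

```text
t: 1.85
tool_pos: [314.0, 361.4, 171.7]
ee_rot: [0.482, -0.52, 0.471, 0.524]
contact_force: [0.4, -0.6, -0.2]
gripper_width: -0.0
t: 2.27
tool_pos: [403.4, 183.3, 109.2]
ee_rot: [0.484, -0.522, 0.468, 0.524]
contact_force: [1.6, 0.2, 0.3]
gripper_width: 0.1
t 2.27 tcp [403.4 183.3 109.2] bay [-198.2  131.8] 
R(cols tool axes)
 [[ 0.012 -0.995 -0.094]
 [ 0.018 -0.094  0.995]
 [-1.    -0.014  0.017]] F [1.6 0.2 0.3] w 0.1 q [ 0.32  0.26  1.95  0.02  0.91 -1.36]
need m tool [ 0.0786 -0.0082 -0.0434]
```

```bash
python3 -m inch '[0,-0.004,-0.022,1.2, 0.02,-0.004,-0.021,0, 0.02,0,0,0, 0.02,0,0,0]';python3 - <<'E'
from h import *
st(); go([*fbay((-188,90)),5])
E
```

```text
t: 2.6
tool_pos: [424.2, 133.5, 49.0]
ee_rot: [-0.494, 0.517, -0.474, -0.514]
contact_force: [0.0, -0.2, 0.4]
gripper_width: 0.1
t 2.6 tcp [424.2 133.5  49. ] bay [-181.    80.7] 
R(cols tool axes)
 [[ 0.024 -0.998 -0.063]
 [ 0.018 -0.062  0.998]
 [-1.    -0.025  0.016]] F [ 0.  -0.2  0.4] w 0.1 q [ 0.2   0.36  2.03  0.02  0.73 -1.45]
need m tool [0.044  0.0082 0.0086]
```

```bash
python3 -m inch '[0,0.007,0.008,0, 0.015,0,0,0, 0.015,0,0,0, 0.008,0,0,0, 0,0,0,0]';python3 - <<'E'
from h import *
st(); go([*fbay((-188,90)),5]); dishes("a1.png")
E
```

```text
t: 3.02
tool_pos: [415.6, 142.6, 9.2]
ee_rot: [-0.494, 0.515, -0.476, -0.514]
contact_force: [-0.2, 0.2, -1.1]
gripper_width: -0.2
t 3.02 tcp [415.6 142.6   9.2] bay [-188.9   90.3] 
R(cols tool axes)
 [[ 0.02  -0.998 -0.059]
 [ 0.017 -0.059  0.998]
 [-1.    -0.021  0.016]] F [-0.2  0.2 -1.1] w -0.2 q [ 0.22  0.43  2.08  0.02  0.61 -1.42]
need m tool [ 0.0042 -0.0008 -0.0004]
top [293.1 130.5] 166 [ 713.3 -145.9] bay [  87.3 -218.7]
top [234.2 218.3] 182 [450.   29.4] bay [-162.7  -25. ]
top [274.3 220.4] 191 [443.7 -87. ] bay [-177.3 -140.6]
top [312.5 221. ] 193 [ 441.8 -197.8] bay [-187.1 -251.1]
```

```bash
python3 -m inch '[0.004,-0.003,0,0, 0.001,-0.004,0,0, 0,-0.004,0,0, 0,-0.004,0,0, 0,-0.004,0,0]';python3 -m inch '[0,-0.004,0,0, 0,-0.004,0,0, 0,-0.005,0,0, 0,-0.005,0,0, 0,-0.005,0,0]';python3 - <<'E'
from h import *
st(); dishes("a2.png");dishes("a2s.png","scene")
E
```

```text
t: 3.48
tool_pos: [437.5, 145.7, 8.1]
ee_rot: [-0.495, 0.517, -0.473, -0.513]
contact_force: [0.2, 1.1, 0.7]
gripper_width: 0.2
t: 3.9
tool_pos: [463.9, 147.1, 9.6]
ee_rot: [-0.496, 0.517, -0.473, -0.513]
contact_force: [-0.1, -0.2, -0.3]
gripper_width: -0.1
t 3.9 tcp [463.9 147.1   9.6] bay [-140.4   91.4] 
R(cols tool axes)
 [[ 0.027 -0.998 -0.061]
 [ 0.019 -0.06   0.998]
 [-0.999 -0.028  0.018]] F [-0.1 -0.2 -0.3] w -0.1 q [ 0.21  0.46  1.98  0.02  0.67 -1.44]
top [293.1 130.5] 166 [ 713.3 -145.9] bay [  87.3 -218.7]
top [234.1 218.2] 177 [450.4  29.8] bay [-162.3  -24.7]
top [274.3 220.4] 190 [443.8 -87. ] bay [-177.2 -140.7]
top [312.5 221. ] 193 [ 441.8 -197.8] bay [-187.1 -251.1]
top [309.5 239.1] 93 [ 389.9 -187.8] bay [-238.2 -237.4]
scene [258.1 184.4] 115 [453.9  31. ] bay [-158.7  -23.7]
scene [225.1 195.6] 136 [444.5 -85.4] bay [-176.4 -139.1]
scene [193.3 208.6] 158 [ 444.  -196.7] bay [-184.9 -250.1]
scene [245.1 270.4] 185 [ 710.9 -143.1] bay [  85.2 -215.7]
```

```bash
python3 - <<'E'
import cv2
a=cv2.imread("pics/a2s.png")[100:310,70:380]; cv2.imwrite("pics/a2sz.png",cv2.resize(a,None,fx=2.5,fy=2.5,interpolation=3))
E
```

```text
(no output)
```

View pics/a2sz.png

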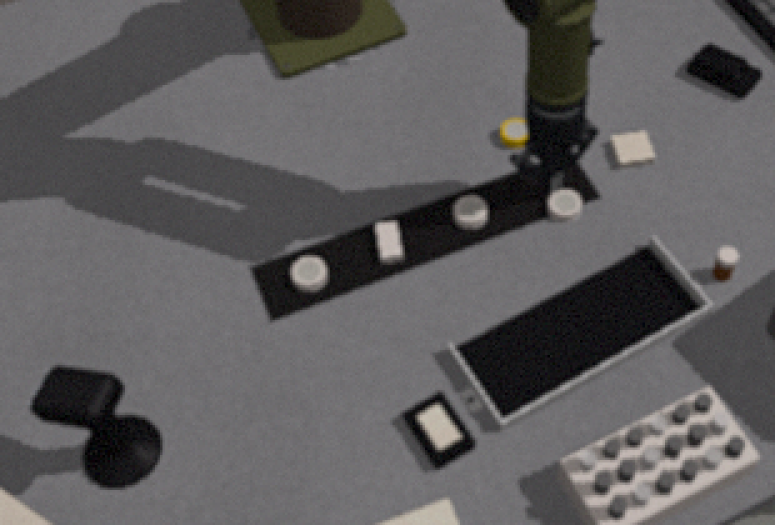

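```bash
cat >> h.py <<'E'
def nd(c="scene",n=None):
    im=get_image(c)
    if n: save(im,n)
    K,D,R,t=cam(im)
    for r in nets.regions_of(c,"dish1")[:6]:
        m=r["region"]; v,u=np.nonzero(m); Q=withrange(im,np.c_[u,v]); col=im["pixels"][m].mean(0)
        top=(Q[:,2]>11)&(Q[:,2]<24)
        if top.sum()<10: continue
        l,t_,rr,b=r["box"]; P=onplane(im,[[(l+rr)/2,(t_+b)/2]],8)[0]
        mm=Q[top]; lo,hi=mm.min(0),mm.max(0)
        print(c,round(r["score"],2),np.round(r["box"]),"boxctr",P[:2].round(),"med",np.median(mm,0)[:2].round(),"mid",((lo+hi)/2)[:2].round(),"bay",tobay(P).round(),tobay(np.median(mm,0)).round(),"col",col.round(), "zmax",hi[2].round())
E
python3 -m inch '[0.002,-0.006,0,0, 0.002,-0.006,0,0, 0.0015,-0.006,0,0, 0.0005,-0.006,0,0, 0.0003,-0.006,0,0]';python3 -m inch '[0.0003,-0.006,0,0, 0.0003,-0.006,0,0, 0.0003,-0.006,0,0, 0.0003,-0.006,0,0, 0.0003,-0.006,0,0]';python3 - <<'E'
from h import *
st(); nd()
E
```

```text
t: 4.42
tool_pos: [494.9, 148.9, 3.1]
ee_rot: [-0.495, 0.517, -0.474, -0.513]
contact_force: [-0.6, 0.6, -0.3]
gripper_width: -0.2
t: 4.83
tool_pos: [528.6, 151.0, 2.1]
ee_rot: [-0.495, 0.517, -0.474, -0.513]
contact_force: [0.1, 0.3, 0.7]
gripper_width: 0.2
t 4.83 tcp [528.6 151.    2.1] bay [-75.6  90.6] 
R(cols tool axes)
 [[ 0.025 -0.998 -0.061]
 [ 0.019 -0.06   0.998]
 [-1.    -0.026  0.017]] F [0.1 0.3 0.7] w 0.2 q [ 0.19  0.53  1.85  0.02  0.74 -1.45]
scene 0.61 [188. 204. 203. 218.] boxctr [ 448. -192.] med [ 444. -197.] mid [ 444. -196.] bay [-180. -246.] [-185. -250.] col [116. 111. 107.] zmax 23.0
scene 0.52 [300. 186. 312. 202.] boxctr [557. 156.] med [563. 153.] mid [561. 153.] bay [-47.  93.] [-41.  90.] col [156. 150. 146.] zmax 23.0
scene 0.47 [270. 149. 286. 157.] boxctr [359. 159.] med [361. 151.] mid [358. 152.] bay [-244.  111.] [-243.  103.] col [155. 139.  87.] zmax 24.0
```

```bash
python3 -m inch '[0,-0.006,0,0, 0,-0.006,0,0, 0,-0.006,0,0, 0,-0.006,0,0, 0,-0.006,0,0]';python3 -m inch '[0.0003,-0.006,0,0, 0.0003,-0.006,0,0, 0.0003,-0.006,0,0, 0.0003,-0.006,0,0, 0.0003,-0.006,0,0]';python3 - <<'E'
from h import *
st(); nd()
E
```

```text
t: 5.35
tool_pos: [560.2, 152.9, 2.8]
ee_rot: [-0.495, 0.516, -0.474, -0.513]
contact_force: [-0.5, 0.3, -0.9]
gripper_width: -0.2
t: 5.77
tool_pos: [593.6, 154.9, 2.1]
ee_rot: [-0.495, 0.516, -0.474, -0.513]
contact_force: [-0.7, 0.3, 0.2]
gripper_width: -0.1
t 5.77 tcp [593.6 154.9   2.1] bay [-10.5  89.9] 
R(cols tool axes)
 [[ 0.024 -0.998 -0.061]
 [ 0.019 -0.06   0.998]
 [-1.    -0.025  0.017]] F [-0.7  0.3  0.2] w -0.1 q [ 0.18  0.59  1.7   0.02  0.83 -1.47]
scene 0.57 [315. 203. 326. 214.] boxctr [627. 167.] med [627. 157.] mid [627. 158.] bay [ 23. 100.] [23. 90.] col [159. 153. 148.] zmax 24.0
```

Dish now at bay x≈23; about 40 mm more, slowing at the end.

```bash
python3 -m inch '[0,-0.006,0,0, 0,-0.006,0,0, 0,-0.006,0,0, 0,-0.006,0,0, 0,-0.006,0,0]';python3 -m inch '[0,-0.004,0,0, 0,-0.003,0,0, 0,-0.001,0,0, 0,0,0,0, 0,0.01,0,0]';python3 - <<'E'
from h import *
st(); nd(n="a4.png")
E
```

```text
t: 6.28
tool_pos: [625.0, 156.8, 2.5]
ee_rot: [-0.495, 0.516, -0.474, -0.514]
contact_force: [-0.1, 0.0, -0.2]
gripper_width: -0.2
t: 6.7
tool_pos: [628.8, 157.0, 2.9]
ee_rot: [-0.496, 0.517, -0.473, -0.512]
contact_force: [0.0, -0.2, -0.5]
gripper_width: -0.2
t 6.7 tcp [628.8 157.    2.9] bay [24.7 89.5] 
R(cols tool axes)
 [[ 0.028 -0.998 -0.06 ]
 [ 0.019 -0.06   0.998]
 [-0.999 -0.029  0.018]] F [ 0.  -0.2 -0.5] w -0.2 q [ 0.17  0.62  1.62  0.02  0.87 -1.47]
scene 0.61 [271. 149. 282. 159.] boxctr [362. 152.] med [362. 152.] mid [358. 152.] bay [-242.  103.] [-241.  103.] col [163. 147.  97.] zmax 23.0
scene 0.58 [320. 215. 332. 224.] boxctr [668. 161.] med [672. 157.] mid [671. 158.] bay [64. 90.] [68. 87.] col [166. 160. 154.] zmax 23.0
scene 0.53 [186. 202. 205. 216.] boxctr [ 445. -190.] med [ 444. -197.] mid [ 443. -197.] bay [-184. -244.] [-185. -250.] col [125. 120. 115.] zmax 23.0
```

```bash
python3 -m inch '[-0.02,0.01,0,0, -0.03,0.02,0,0, -0.01,0.035,-0.017,0, 0,0.036,-0.018,0, 0,0.036,-0.018,0]'; python3 -m inch '[0,0.036,-0.018,0, 0,0.03,-0.018,0, 0,0.015,-0.015,0, 0,0,0,0]';python3 - <<'E'
from h import *
st(); go([*fbay((-214,-24)),4])
E
```

```text
t: 7.22
tool_pos: [491.7, 96.4, 59.6]
ee_rot: [-0.496, 0.519, -0.471, -0.513]
contact_force: [-0.6, -0.2, -0.5]
gripper_width: 0.3
t: 7.55
tool_pos: [395.9, 37.4, 56.3]
ee_rot: [-0.493, 0.517, -0.473, -0.516]
contact_force: [0.4, 1.0, 0.2]
gripper_width: -0.1
t 7.55 tcp [395.9  37.4  56.3] bay [-216.1  -13.2] 
R(cols tool axes)
 [[ 0.02  -0.998 -0.067]
 [ 0.02  -0.066  0.998]
 [-1.    -0.022  0.018]] F [0.4 1.  0.2] w -0.1 q [-0.03  0.3   2.11  0.03  0.71 -1.69]
need m tool [ 0.0521 -0.001  -0.0118]
```

```bash
python3 -m inch '[0.01,0,-0.008,0, 0.015,0,-0.004,0, 0.015,0,0,0, 0.01,0,0,0, 0,0,0,0]';python3 - <<'E'
from h import *
st(); go([*fbay((-200,-24)),4]); nd("top")
E
```

```text
t: 7.97
tool_pos: [397.9, 25.9, 7.1]
ee_rot: [-0.496, 0.518, -0.472, -0.513]
contact_force: [-0.8, 0.2, 0.0]
gripper_width: -0.1
t 7.97 tcp [397.9  25.9   7.1] bay [-214.9  -24.8] 
R(cols tool axes)
 [[ 0.028 -0.998 -0.063]
 [ 0.02  -0.063  0.998]
 [-0.999 -0.029  0.018]] F [-0.8  0.2  0. ] w -0.1 q [-0.06  0.4   2.17  0.04  0.55 -1.73]
need m tool [ 0.0036 -0.0148  0.0008]
top 0.65 [305. 216. 320. 230.] boxctr [ 436. -199.] med [ 444. -197.] mid [ 443. -196.] bay [-193. -251.] [-184. -250.] col [228. 229. 226.] zmax 23.0
top 0.62 [186. 140. 196. 154.] boxctr [666. 162.] med [669. 159.] mid [670. 159.] bay [63. 92.] [65. 89.] col [213. 213. 210.] zmax 21.0
top 0.44 [228. 212. 244. 215.] boxctr [465.  25.] med [460.  27.] mid [461.  29.] bay [-148.  -30.] [-153.  -28.] col [235. 235. 232.] zmax 19.0
```

```bash
python3 -m inch '[0.003,-0.004,0,0, 0.001,-0.004,0,0, 0.0003,-0.004,0,0, 0.0003,-0.004,0,0, 0.0003,-0.004,0,0]';python3 -m inch '[0.0003,-0.005,0,0, 0.0003,-0.006,0,0, 0.0003,-0.006,0,0, 0.0003,-0.006,0,0, 0.0003,-0.006,0,0]';python3 -m inch '[0.0003,-0.006,0,0, 0.0003,-0.006,0,0, 0.0003,-0.006,0,0, 0.0003,-0.006,0,0, 0.0003,-0.006,0,0]';python3 - <<'E'
from h import *
st(); nd()
E
```

```text
t: 8.48
tool_pos: [422.2, 28.2, 5.7]
ee_rot: [-0.497, 0.52, -0.47, -0.512]
contact_force: [0.4, -1.1, 0.6]
gripper_width: -0.2
t: 8.9
tool_pos: [454.6, 30.4, 5.8]
ee_rot: [-0.497, 0.52, -0.47, -0.512]
contact_force: [-1.2, 0.1, 0.2]
gripper_width: 0.3
t: 9.32
tool_pos: [487.6, 32.5, 5.1]
ee_rot: [-0.497, 0.52, -0.47, -0.512]
contact_force: [-1.0, 0.5, 0.6]
gripper_width: 0.1
t 9.32 tcp [487.6  32.5   5.1] bay [-124.9  -24.6] 
R(cols tool axes)
 [[ 0.034 -0.997 -0.065]
 [ 0.02  -0.064  0.998]
 [-0.999 -0.035  0.017]] F [-1.   0.5  0.6] w 0.1 q [-0.04  0.47  1.98  0.03  0.65 -1.7 ]
scene 0.6 [321. 211. 336. 228.] boxctr [672. 167.] med [671. 159.] mid [672. 160.] bay [68. 97.] [67. 89.] col [158. 152. 147.] zmax 23.0
scene 0.56 [273. 148. 285. 158.] boxctr [359. 161.] med [363. 157.] mid [358. 156.] bay [-244.  113.] [-241.  109.] col [150. 135.  87.] zmax 22.0
scene 0.51 [266. 193. 277. 206.] boxctr [523.  45.] med [521.  37.] mid [521.  38.] bay [-89. -15.] [-91. -23.] col [156. 150. 145.] zmax 23.0
scene 0.45 [186. 203. 204. 215.] boxctr [ 442. -190.] med [ 443. -197.] mid [ 443. -197.] bay [-186. -244.] [-186. -250.] col [136. 130. 126.] zmax 22.0
```

```bash
python3 -m inch '[0.0003,-0.006,0,0, 0.0003,-0.006,0,0, 0.0003,-0.006,0,0, 0.0003,-0.006,0,0, 0.0003,-0.006,0,0]';python3 -m inch '[0.0003,-0.006,0,0, 0.0003,-0.006,0,0, 0.0003,-0.006,0,0, 0.0003,-0.006,0,0, 0.0003,-0.006,0,0]';python3 -m inch '[0.0003,-0.006,0,0, 0.0003,-0.006,0,0, 0.0003,-0.006,0,0, 0.0003,-0.006,0,0, 0.0003,-0.006,0,0]';python3 - <<'E'
from h import *
st(); nd()
E
```

```text
t: 9.83
tool_pos: [518.8, 34.7, 4.4]
ee_rot: [-0.496, 0.519, -0.471, -0.512]
contact_force: [-0.8, 0.3, 0.6]
gripper_width: -0.2
t: 10.25
tool_pos: [552.4, 36.9, 3.8]
ee_rot: [-0.496, 0.519, -0.471, -0.512]
contact_force: [-0.2, 0.1, 0.4]
gripper_width: -0.3
t: 10.67
tool_pos: [585.7, 39.1, 3.1]
ee_rot: [-0.496, 0.519, -0.471, -0.512]
contact_force: [-0.5, 0.5, -0.3]
gripper_width: 0.2
t 10.67 tcp [585.7  39.1   3.1] bay [-26.7 -25.1] 
R(cols tool axes)
 [[ 0.032 -0.997 -0.065]
 [ 0.02  -0.064  0.998]
 [-0.999 -0.034  0.017]] F [-0.5  0.5 -0.3] w 0.2 q [-0.02  0.56  1.76  0.03  0.78 -1.67]
scene 0.75 [220. 184. 233. 207.] boxctr [442. -80.] med [446. -85.] mid [447. -85.] bay [-179. -134.] [-175. -139.] col [174. 165. 160.] zmax 23.0
scene 0.62 [185. 204. 204. 218.] boxctr [ 450. -196.] med [ 444. -196.] mid [ 444. -197.] bay [-179. -249.] [-184. -250.] col [138. 132. 128.] zmax 24.0
scene 0.6 [281. 216. 294. 228.] boxctr [622.  50.] med [619.  42.] mid [618.  43.] bay [ 10. -17.] [  6. -24.] col [161. 155. 150.] zmax 23.0
scene 0.59 [316. 212. 334. 226.] boxctr [665. 159.] med [670. 160.] mid [669. 161.] bay [61. 89.] [66. 90.] col [153. 147. 142.] zmax 23.0
```

```bash
python3 -m inch '[0.0001,-0.006,0,0, 0.0001,-0.006,0,0, 0.0001,-0.006,0,0, 0.0001,-0.006,0,0, 0.0001,-0.006,0,0]';python3 -m inch '[0.0001,-0.006,0,0, 0,-0.006,0,0, 0,-0.004,0,0, 0,-0.003,0,0, 0,-0.001,0,0]';python3 -m inch '[0,0,0,0, 0,0.01,0,0, -0.005,0.015,0,0]';python3 - <<'E'
from h import *
st(); nd()
E
```

```text
t: 11.18
tool_pos: [617.1, 41.1, 3.4]
ee_rot: [-0.496, 0.519, -0.471, -0.513]
contact_force: [-0.2, -0.0, -0.2]
gripper_width: -0.2
t: 11.6
tool_pos: [641.7, 42.6, 4.1]
ee_rot: [-0.497, 0.52, -0.47, -0.512]
contact_force: [-0.2, -0.4, -0.1]
gripper_width: 0.4
t: 11.85
tool_pos: [619.0, 40.9, 7.7]
ee_rot: [-0.497, 0.521, -0.469, -0.511]
contact_force: [-0.5, 0.5, -0.0]
gripper_width: 0.2
t 11.85 tcp [619.   40.9   7.7] bay [  6.6 -25.6] 
R(cols tool axes)
 [[ 0.037 -0.997 -0.065]
 [ 0.02  -0.064  0.998]
 [-0.999 -0.038  0.017]] F [-0.5  0.5 -0. ] w 0.2 q [-0.01  0.59  1.69  0.03  0.83 -1.67]
scene 0.67 [293. 226. 301. 244.] boxctr [675.  53.] med [676.  47.] mid [675.  47.] bay [ 63. -17.] [ 64. -24.] col [164. 157. 152.] zmax 24.0
scene 0.66 [321. 211. 334. 224.] boxctr [665. 169.] med [673. 159.] mid [670. 160.] bay [62. 98.] [69. 88.] col [162. 156. 151.] zmax 23.0
scene 0.46 [185. 201. 205. 216.] boxctr [ 441. -190.] med [ 443. -196.] mid [ 442. -196.] bay [-188. -243.] [-185. -249.] col [143. 137. 133.] zmax 24.0
```

```bash
python3 -m inch '[-0.03,0.01,0,0, -0.03,0.02,-0.01,0, 0,0.027,-0.027,0, 0,0.027,-0.027,0, 0,0.027,-0.027,0]'; python3 -m inch '[0,0.027,-0.027,0, 0,0.027,-0.027,0, 0,0.025,-0.027,0, 0,0.015,-0.015,0, 0,0,0,0]';python3 - <<'E'
from h import *
st(); go([*fbay((-240,-250)),5])
E
```

```text
t: 12.37
tool_pos: [512.7, -56.5, 64.7]
ee_rot: [-0.497, 0.524, -0.466, -0.512]
contact_force: [-0.2, -0.5, -0.4]
gripper_width: -0.1
t: 12.78
tool_pos: [417.9, -165.4, 60.2]
ee_rot: [-0.497, 0.525, -0.466, -0.51]
contact_force: [-1.3, 0.0, -0.1]
gripper_width: -0.1
t 12.78 tcp [ 417.9 -165.4   60.2] bay [-208.7 -217.1] 
R(cols tool axes)
 [[ 0.045 -0.996 -0.072]
 [ 0.017 -0.072  0.997]
 [-0.999 -0.046  0.014]] F [-1.3  0.  -0.1] w -0.1 q [-0.5   0.34  2.01  0.05  0.76 -2.18]
need m tool [ 0.0533  0.0338 -0.0337]
```

```bash
python3 -m inch '[0,0.018,-0.018,0, 0,0.014,-0.014,0, 0.015,0,0,0, 0.018,0,0,0, 0.01,0,0,0]';python3 -m inch '[0.006,0,0,0,0,0,0,0]'; python3 - <<'E'
from h import *
st(); nd("top");nd()
E
```

```text
t: 13.2
tool_pos: [393.9, -203.3, 17.9]
ee_rot: [-0.499, 0.528, -0.466, -0.504]
contact_force: [0.3, 0.4, -0.1]
gripper_width: -0.2
t: 13.37
tool_pos: [394.8, -202.5, 10.3]
ee_rot: [-0.499, 0.528, -0.467, -0.504]
contact_force: [-0.9, 0.3, -0.1]
gripper_width: 0.0
t 13.37 tcp [ 394.8 -202.5   10.3] bay [-234.4 -252.4] 
R(cols tool axes)
 [[ 0.056 -0.996 -0.067]
 [ 0.011 -0.066  0.998]
 [-0.998 -0.057  0.007]] F [-0.9  0.3 -0.1] w 0.0 q [-0.6   0.42  2.08  0.07  0.6  -2.3 ]
top 0.69 [303. 216. 320. 232.] boxctr [ 434. -196.] med [ 442. -196.] mid [ 442. -196.] bay [-195. -248.] [-187. -250.] col [232. 233. 230.] zmax 22.0
top 0.66 [224. 136. 236. 152.] boxctr [675.  43.] med [672.  46.] mid [674.  46.] bay [ 62. -28.] [ 60. -24.] col [234. 234. 230.] zmax 21.0
top 0.64 [184. 139. 195. 154.] boxctr [667. 165.] med [669. 158.] mid [669. 158.] bay [63. 95.] [65. 88.] col [229. 229. 226.] zmax 21.0
top 0.48 [184. 244. 200. 259.] boxctr [356. 151.] med [356. 150.] mid [356. 150.] bay [-248.  104.] [-247.  102.] col [232. 223. 139.] zmax 20.0
scene 0.7 [290. 227. 302. 243.] boxctr [674.  50.] med [676.  46.] mid [674.  47.] bay [ 63. -21.] [ 64. -24.] col [154. 147. 143.] zmax 24.0
scene 0.62 [189. 203. 204. 215.] boxctr [ 445. -187.] med [ 444. -197.] mid [ 445. -197.] bay [-183. -241.] [-185. -250.] col [155. 149. 144.] zmax 23.0
scene 0.62 [320. 212. 333. 227.] boxctr [669. 163.] med [671. 159.] mid [670. 159.] bay [65. 92.] [67. 89.] col [151. 145. 140.] zmax 23.0
scene 0.61 [271. 147. 284. 160.] boxctr [359. 156.] med [358. 153.] mid [359. 154.] bay [-244.  108.] [-246.  105.] col [153. 136.  84.] zmax 23.0
```

```bash
python3 -m inch '[0.004,-0.004,0.001,0, 0.002,-0.004,0.001,0, 0.0004,-0.004,0,0, 0.0004,-0.004,0,0, 0.0004,-0.004,0,0]';python3 -m inch '[0.0004,-0.005,0,0, 0.0004,-0.006,0,0, 0.0004,-0.006,0,0, 0.0004,-0.006,0,0, 0.0004,-0.006,0,0]';python3 - <<'E'
from h import *
st(); nd()
E
```

```text
t: 13.98
tool_pos: [418.0, -199.3, 7.0]
ee_rot: [-0.499, 0.53, -0.466, -0.503]
contact_force: [0.7, 1.0, 0.6]
gripper_width: 0.1
t: 14.4
tool_pos: [449.9, -196.9, 6.9]
ee_rot: [-0.499, 0.53, -0.466, -0.503]
contact_force: [0.3, -0.6, 1.1]
gripper_width: -0.4
t 14.4 tcp [ 449.9 -196.9    6.9] bay [-179.  -250.8] 
R(cols tool axes)
 [[ 0.06  -0.996 -0.067]
 [ 0.008 -0.067  0.998]
 [-0.998 -0.061  0.004]] F [ 0.3 -0.6  1.1] w -0.4 q [-0.53  0.47  1.99  0.06  0.64 -2.21]
scene 0.61 [193. 210. 210. 226.] boxctr [ 483. -187.] med [ 484. -193.] mid [ 482. -192.] bay [-145. -243.] [-144. -249.] col [158. 151. 146.] zmax 24.0
scene 0.51 [321. 213. 334. 225.] boxctr [669. 166.] med [671. 159.] mid [669. 160.] bay [65. 96.] [67. 89.] col [155. 149. 144.] zmax 23.0
scene 0.44 [271. 150. 281. 158.] boxctr [359. 150.] med [360. 152.] mid [359. 153.] bay [-245.  102.] [-244.  104.] col [154. 139.  89.] zmax 23.0
```

Dish at (-144,-249) bay; push ~85 mm more.

```bash
python3 -m inch '[0.0005,-0.006,0,0, 0.0005,-0.006,0,0, 0.0005,-0.006,0,0, 0.0005,-0.006,0,0, 0.0005,-0.006,0,0]';python3 -m inch '[0.0004,-0.006,0,0, 0.0004,-0.006,0,0, 0.0004,-0.006,0,0, 0.0004,-0.006,0,0, 0.0004,-0.005,0,0]';python3 -m inch '[0.0004,-0.004,0,0, 0,-0.003,0,0, 0,-0.002,0,0, 0,0,0,0]';python3 - <<'E'
from h import *
st(); nd()
E
```

```text
t: 14.92
tool_pos: [481.6, -194.5, 5.9]
ee_rot: [-0.499, 0.53, -0.466, -0.503]
contact_force: [-0.5, -0.3, 1.3]
gripper_width: -0.2
t: 15.33
tool_pos: [514.4, -192.3, 5.6]
ee_rot: [-0.499, 0.53, -0.466, -0.503]
contact_force: [-0.9, 0.2, -0.3]
gripper_width: -0.2
t: 15.67
tool_pos: [526.3, -191.7, 5.6]
ee_rot: [-0.499, 0.53, -0.466, -0.503]
contact_force: [-0.7, 0.3, 0.0]
gripper_width: 0.0
t 15.67 tcp [ 526.3 -191.7    5.6] bay [-102.4 -251.1] 
R(cols tool axes)
 [[ 0.061 -0.996 -0.068]
 [ 0.008 -0.068  0.998]
 [-0.998 -0.061  0.004]] F [-0.7  0.3  0. ] w 0.0 q [-0.45  0.53  1.84  0.05  0.72 -2.12]
scene 0.61 [320. 212. 333. 227.] boxctr [668. 162.] med [671. 159.] mid [669. 160.] bay [64. 92.] [67. 88.] col [155. 149. 144.] zmax 23.0
scene 0.57 [290. 226. 305. 243.] boxctr [675.  53.] med [676.  47.] mid [676.  47.] bay [ 63. -17.] [ 64. -24.] col [156. 150. 145.] zmax 22.0
scene 0.52 [206. 229. 222. 246.] boxctr [ 564. -180.] med [ 561. -187.] mid [ 560. -188.] bay [ -63. -242.] [ -67. -249.] col [161. 155. 149.] zmax 24.0
```

```bash
python3 -m inch '[-0.002,0.012,0,0, -0.002,0.008,-0.012,0, 0,0,-0.025,0, 0,-0.008,-0.02,0, 0.001,-0.025,0,0]';python3 -m inch '[0.001,-0.015,0,0, 0,0,0,0]';python3 - <<'E'
from h import *
st(); go([*fbay((-67,-304)),5]); nd()
E
```

```text
t: 16.18
tool_pos: [530.3, -245.3, 8.0]
ee_rot: [-0.497, 0.526, -0.467, -0.508]
contact_force: [0.4, -0.3, -0.8]
gripper_width: -0.2
t: 16.35
tool_pos: [547.4, -246.8, 8.6]
ee_rot: [-0.499, 0.527, -0.467, -0.506]
contact_force: [-0.4, -0.3, 0.6]
gripper_width: 0.1
t 16.35 tcp [ 547.4 -246.8    8.6] bay [ -85.3 -307.5] 
R(cols tool axes)
 [[ 0.052 -0.996 -0.067]
 [ 0.012 -0.067  0.998]
 [-0.999 -0.053  0.009]] F [-0.4 -0.3  0.6] w 0.1 q [-0.52  0.56  1.74  0.05  0.8  -2.19]
need m tool [ 0.0046 -0.0181  0.0036]
scene 0.74 [204. 230. 220. 246.] boxctr [ 565. -184.] med [ 561. -188.] mid [ 559. -188.] bay [ -64. -247.] [ -68. -250.] col [162. 155. 150.] zmax 24.0
scene 0.58 [290. 229. 303. 242.] boxctr [676.  49.] med [675.  46.] mid [675.  47.] bay [ 64. -21.] [ 63. -25.] col [153. 147. 142.] zmax 23.0
scene 0.47 [313. 156. 332. 170.] boxctr [469. 275.] med [458. 283.] mid [458. 281.] bay [-127.  219.] [-137.  227.] col [159. 150. 141.] zmax 21.0
scene 0.44 [319. 213. 333. 226.] boxctr [668. 162.] med [671. 160.] mid [670. 159.] bay [64. 92.] [67. 89.] col [154. 148. 143.] zmax 24.0
```

```bash
python3 -m inch '[0.003,-0.012,0,0, 0.002,-0.006,0,0, 0,0,0.004,0, 0,0,0.004,0, 0,0,0.004,0]';python3 -m inch '[0,0,0.004,0, 0,0,0.004,0, 0,0,0.005,0, 0,0,0.005,0, 0,0,0.006,0]';python3 - <<'E'
from h import *
st(); nd()
E
```

```text
t: 16.87
tool_pos: [557.7, -229.8, 3.0]
ee_rot: [-0.498, 0.523, -0.468, -0.509]
contact_force: [0.0, 0.6, 0.3]
gripper_width: 0.0
t: 17.28
tool_pos: [554.5, -202.4, 3.3]
ee_rot: [-0.497, 0.523, -0.468, -0.51]
contact_force: [-0.3, -0.2, 0.2]
gripper_width: 0.2
t 17.28 tcp [ 554.5 -202.4    3.3] bay [ -75.  -263.7] 
R(cols tool axes)
 [[ 0.041 -0.997 -0.068]
 [ 0.017 -0.067  0.998]
 [-0.999 -0.042  0.014]] F [-0.3 -0.2  0.2] w 0.2 q [-0.44  0.57  1.76  0.05  0.79 -2.11]
scene 0.74 [320. 211. 334. 228.] boxctr [669. 164.] med [671. 159.] mid [668. 160.] bay [65. 93.] [67. 88.] col [157. 151. 146.] zmax 22.0
scene 0.62 [291. 228. 304. 242.] boxctr [676.  54.] med [676.  46.] mid [675.  47.] bay [ 65. -17.] [ 64. -24.] col [161. 154. 149.] zmax 22.0
scene 0.58 [268. 148. 287. 157.] boxctr [355. 157.] med [359. 153.] mid [358. 152.] bay [-248.  109.] [-245.  104.] col [155. 138.  86.] zmax 23.0
```

```bash
python3 - <<'E'
from h import *
for c in ("scene","top"):
    im=get_image(c); a=im["pixels"][:,:,::-1]
    a=a[190:290,150:310] if c=="scene" else a[120:240,240:400]
    cv2.imwrite(f"pics/c1{c}.png",cv2.resize(a,None,fx=5,fy=5,interpolation=3))
E
```

View pics/c1scene.png

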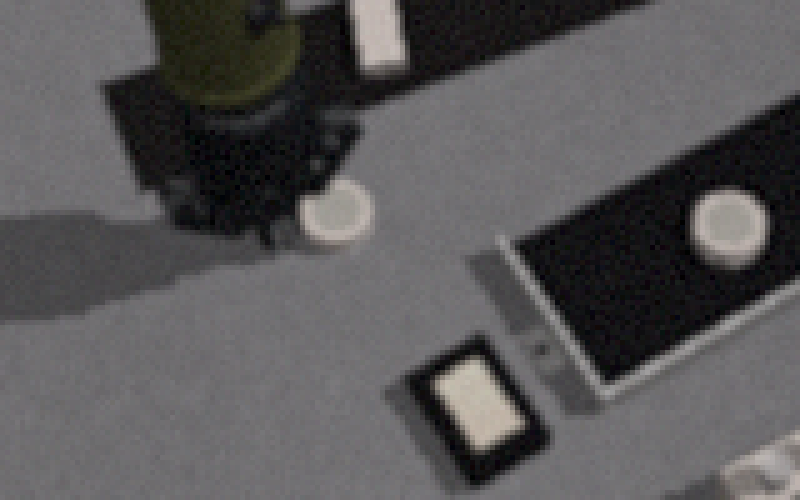

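View pics/c1top.png

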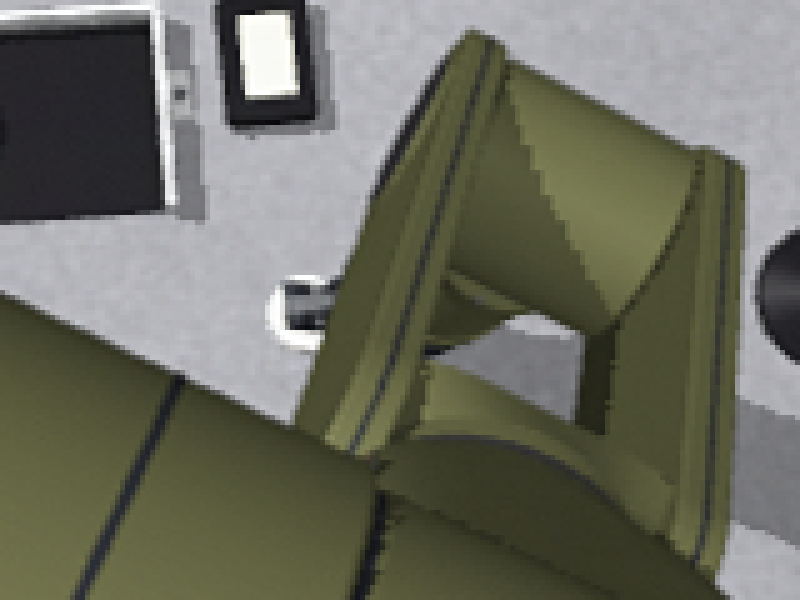

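```bash
python3 -m inch '[0,0,-0.004,0, 0,-0.006,-0.002,0, 0,-0.002,0,0, 0,0,0,0]'; python3 - <<'E'
from h import *
im=get_image("scene"); P=onplane(im,[[217.4,231.5]],16)[0]; print(P,tobay(P)); st(); dishes(c="scene")
E
```

```text
t: 17.82
tool_pos: [564.5, -209.8, 3.9]
ee_rot: [-0.497, 0.524, -0.468, -0.509]
contact_force: [-0.3, 0.2, -1.3]
gripper_width: 0.3
[ 556.01266874 -162.11883976   16.        ] [ -70.6578004  -223.63932919]
t 17.87 tcp [ 564.7 -209.9    3.9] bay [ -65.4 -271.9] 
R(cols tool axes)
 [[ 0.043 -0.997 -0.068]
 [ 0.016 -0.067  0.998]
 [-0.999 -0.044  0.013]] F [0.1 0.  0.2] w 0.1 q [-0.45  0.58  1.73  0.05  0.81 -2.12]
scene [225.1 195.5] 139 [444.2 -85.3] bay [-176.7 -139. ]
scene [326.1 218.8] 160 [670.2 159.2] bay [66.2 88.7]
scene [295.5 234.7] 164 [675.7  45.8] bay [ 63.6 -24.8]
scene [245.1 270.4] 185 [ 711.  -142.9] bay [  85.4 -215.6]
```

```bash
python3 -m inch '[0,0.004,0.001,0, 0,0,0.004,0, 0,0,0.004,0, 0,0,0.004,0, 0,0,0.005,0]';python3 -m inch '[0,0,0.006,0, 0,0,0.006,0, 0,0,0.006,0, 0,0,0.006,0, 0,0,0.006,0]';python3 - <<'E'
from h import *
st(); im=get_image("scene"); nd(); a=im["pixels"][:,:,::-1][190:290,150:310]
cv2.imwrite("pics/c2.png",cv2.resize(a,None,fx=5,fy=5,interpolation=3))
E
```

```text
t: 18.33
tool_pos: [557.8, -191.4, 3.6]
ee_rot: [-0.497, 0.523, -0.469, -0.509]
contact_force: [0.5, -0.4, 0.5]
gripper_width: 0.1
t: 18.75
tool_pos: [555.2, -157.5, 4.1]
ee_rot: [-0.497, 0.523, -0.469, -0.51]
contact_force: [0.6, 0.1, -0.7]
gripper_width: -0.3
t 18.75 tcp [ 555.2 -157.5    4.1] bay [ -71.1 -219. ] 
R(cols tool axes)
 [[ 0.041 -0.997 -0.067]
 [ 0.017 -0.066  0.998]
 [-0.999 -0.042  0.014]] F [ 0.6  0.1 -0.7] w -0.3 q [-0.37  0.55  1.79  0.04  0.77 -2.04]
scene 0.74 [320. 212. 335. 227.] boxctr [671. 164.] med [671. 160.] mid [670. 160.] bay [67. 94.] [67. 89.] col [153. 147. 142.] zmax 23.0
scene 0.71 [227. 219. 241. 233.] boxctr [ 558. -107.] med [ 561. -117.] mid [ 559. -120.] bay [ -64. -169.] [ -63. -179.] col [159. 153. 148.] zmax 23.0
scene 0.67 [271. 148. 284. 157.] boxctr [353. 158.] med [359. 152.] mid [358. 152.] bay [-250.  110.] [-245.  104.] col [155. 139.  87.] zmax 24.0
scene 0.52 [292. 229. 307. 243.] boxctr [682.  58.] med [674.  46.] mid [676.  47.] bay [ 71. -14.] [ 62. -24.] col [160. 154. 149.] zmax 23.0
```

View pics/c2.png

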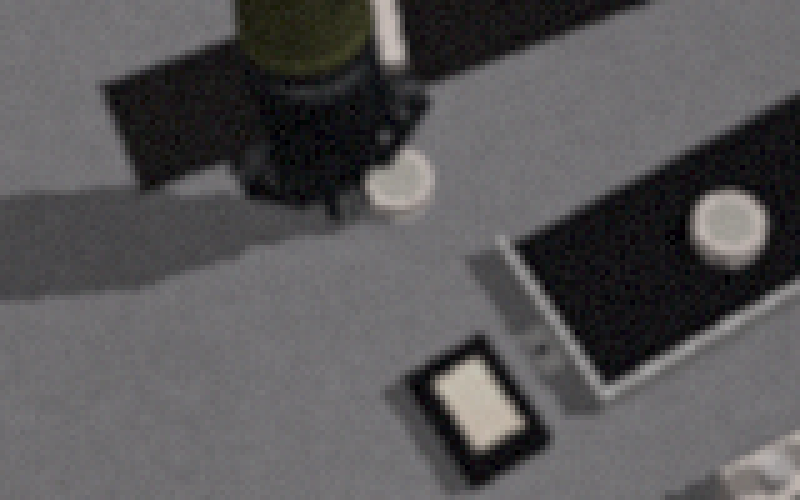

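```bash
python3 -m inch '[0,0,0.006,0, 0,0,0.006,0, 0,0,0.006,0, 0,0,0.006,0, 0,0,0.006,0]';python3 -m inch '[0,0,0.006,0, 0,0,0.006,0, 0,0,0.006,0, 0,0,0.006,0, 0,0,0.005,0]';python3 -m inch '[0,0,0.004,0, 0,0,0.003,0, 0,0,0.001,0, 0,0,0,0]';python3 - <<'E'
from h import *
st(); im=get_image("scene"); nd(); a=im["pixels"][:,:,::-1][180:280,180:340]
cv2.imwrite("pics/c3.png",cv2.resize(a,None,fx=5,fy=5,interpolation=3))
E
```

```text
t: 19.32
tool_pos: [554.0, -127.1, 4.7]
ee_rot: [-0.498, 0.523, -0.469, -0.509]
contact_force: [-0.1, -1.3, 0.4]
gripper_width: 0.5
t: 19.73
tool_pos: [551.5, -94.3, 5.1]
ee_rot: [-0.497, 0.523, -0.469, -0.509]
contact_force: [-0.9, -0.8, -0.4]
gripper_width: 0.1
t: 20.07
tool_pos: [550.7, -83.9, 5.3]
ee_rot: [-0.497, 0.524, -0.468, -0.51]
contact_force: [1.4, -1.5, 0.4]
gripper_width: 0.1
t 20.07 tcp [550.7 -83.9   5.3] bay [ -70.4 -145.2] 
R(cols tool axes)
 [[ 0.042 -0.997 -0.068]
 [ 0.016 -0.068  0.998]
 [-0.999 -0.043  0.013]] F [ 1.4 -1.5  0.4] w 0.1 q [-0.24  0.53  1.84  0.04  0.74 -1.91]
scene 0.71 [321. 214. 332. 228.] boxctr [675. 159.] med [672. 158.] mid [671. 160.] bay [71. 89.] [68. 87.] col [161. 155. 150.] zmax 23.0
scene 0.57 [292. 231. 304. 243.] boxctr [683.  51.] med [676.  47.] mid [676.  47.] bay [ 71. -20.] [ 64. -23.] col [160. 153. 148.] zmax 23.0
```

View pics/c3.png

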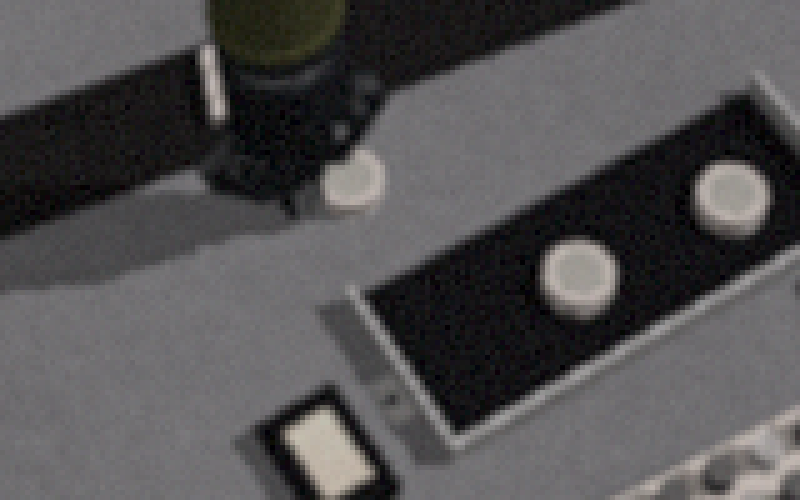

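```bash
python3 -m inch '[0,0,-0.008,0, -0.025,0,-0.006,0, -0.02,0.015,0.006,0, 0,0.018,0.024,0, 0,0.01,0.024,0]';python3 -m inch '[0,0,0,0, 0,0,0,0]';python3 - <<'E'
from h import *
st(); go([*fbay((-117,-105)),5]); nd(); nd("top")
E
```

```text
t: 20.63
tool_pos: [507.9, -55.1, 50.0]
ee_rot: [-0.499, 0.524, -0.469, -0.506]
contact_force: [-0.6, 0.6, -0.1]
gripper_width: -0.1
t: 20.8
tool_pos: [504.6, -53.5, 50.6]
ee_rot: [-0.498, 0.524, -0.469, -0.507]
contact_force: [0.1, -0.0, 0.6]
gripper_width: 0.1
t 20.8 tcp [504.6 -53.5  50.6] bay [-114.2 -111.6] 
R(cols tool axes)
 [[ 0.046 -0.997 -0.063]
 [ 0.014 -0.062  0.998]
 [-0.999 -0.046  0.011]] F [ 0.1 -0.   0.6] w 0.1 q [-0.21  0.41  1.91  0.03  0.78 -1.86]
need m tool [0.0455 0.005  0.0061]
scene 0.75 [291. 226. 306. 244.] boxctr [678.  56.] med [676.  46.] mid [675.  47.] bay [ 66. -15.] [ 63. -24.] col [141. 136. 131.] zmax 24.0
scene 0.54 [245. 210. 260. 224.] boxctr [555. -41.] med [551. -48.] mid [550. -48.] bay [ -63. -102.] [ -67. -109.] col [160. 154. 149.] zmax 24.0
scene 0.46 [269. 148. 284. 158.] boxctr [356. 154.] med [358. 152.] mid [357. 153.] bay [-247.  106.] [-245.  104.] col [153. 137.  85.] zmax 23.0
scene 0.3 [219. 189. 234. 206.] boxctr [447. -83.] med [459. -88.] mid [450. -89.] bay [-174. -137.] [-163. -143.] col [160. 152. 148.] zmax 21.0
top 0.76 [183. 245. 200. 258.] boxctr [355. 154.] med [356. 149.] mid [355. 149.] bay [-249.  106.] [-248.  101.] col [238. 231. 153.] zmax 22.0
top 0.55 [222. 137. 238. 151.] boxctr [674.  43.] med [674.  46.] mid [674.  45.] bay [ 62. -28.] [ 62. -24.] col [231. 231. 228.] zmax 20.0
top 0.55 [184. 139. 199. 154.] boxctr [667. 159.] med [669. 159.] mid [668. 159.] bay [63. 89.] [65. 89.] col [225. 225. 222.] zmax 22.0
```

```bash
python3 -m inch '[0.012,0.004,0.003,0, 0.015,0,0,0, 0.012,0,0,0, 0.005,0,0,0, 0,0,0,0]';python3 - <<'E'
from h import *
st(); im=get_image("scene"); nd(); a=im["pixels"][:,:,::-1][170:270,180:340]
cv2.imwrite("pics/c4.png",cv2.resize(a,None,fx=5,fy=5,interpolation=3))
E
```

```text
t: 21.42
tool_pos: [509.0, -54.8, 4.6]
ee_rot: [-0.501, 0.525, -0.469, -0.504]
contact_force: [-0.4, 0.2, -0.1]
gripper_width: -0.5
t 21.42 tcp [509.  -54.8   4.6] bay [-109.9 -113.2] 
R(cols tool axes)
 [[ 0.052 -0.997 -0.059]
 [ 0.012 -0.058  0.998]
 [-0.999 -0.052  0.009]] F [-0.4  0.2 -0.1] w -0.5 q [-0.21  0.49  1.94  0.04  0.66 -1.86]
scene 0.69 [294. 228. 303. 243.] boxctr [679.  56.] med [676.  46.] mid [676.  45.] bay [ 68. -15.] [ 64. -25.] col [162. 156. 150.] zmax 23.0
scene 0.51 [245. 210. 259. 225.] boxctr [555. -43.] med [552. -49.] mid [551. -48.] bay [ -63. -105.] [ -66. -110.] col [156. 150. 145.] zmax 23.0
scene 0.46 [320. 212. 333. 229.] boxctr [673. 161.] med [671. 159.] mid [669. 161.] bay [69. 90.] [67. 89.] col [153. 147. 142.] zmax 23.0
scene 0.25 [231. 256. 261. 287.] boxctr [ 713. -141.] med [ 715. -143.] mid [ 712. -142.] bay [  87. -214.] [  89. -216.] col [86. 83. 79.] zmax 24.0
```

View pics/c4.png

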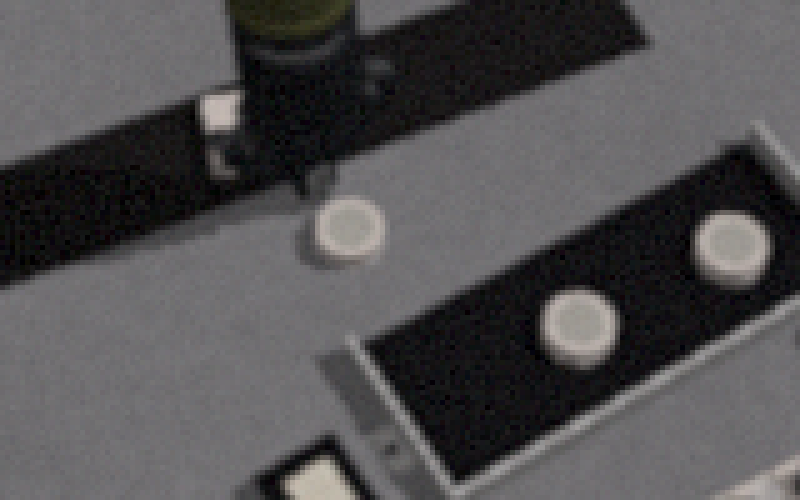

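```bash
python3 -m inch '[0,0,0.004,0, 0,-0.003,0.002,0, 0.0002,-0.004,0,0, 0.0002,-0.004,0,0, 0.0002,-0.004,0,0]';python3 -m inch '[0.0003,-0.006,0,0, 0.0003,-0.006,0,0, 0.0003,-0.006,0,0, 0.0003,-0.006,0,0, 0.0003,-0.006,0,0]';python3 -m inch '[0.0003,-0.006,0,0, 0.0003,-0.006,0,0, 0.0003,-0.006,0,0, 0.0003,-0.006,0,0, 0.0003,-0.006,0,0]';python3 - <<'E'
from h import *
st(); nd()
E
```

```text
t: 21.98
tool_pos: [525.7, -47.2, 8.5]
ee_rot: [-0.501, 0.526, -0.468, -0.502]
contact_force: [-0.2, 0.6, -0.7]
gripper_width: 0.0
t: 22.4
tool_pos: [559.5, -45.1, 9.3]
ee_rot: [-0.502, 0.527, -0.468, -0.502]
contact_force: [-0.0, -0.2, -0.1]
gripper_width: 0.0
t: 22.82
tool_pos: [592.9, -43.2, 9.2]
ee_rot: [-0.501, 0.526, -0.468, -0.502]
contact_force: [-1.0, -0.0, 0.6]
gripper_width: 0.1
t 22.82 tcp [592.9 -43.2   9.2] bay [ -25.4 -107.7] 
R(cols tool axes)
 [[ 0.057 -0.997 -0.059]
 [ 0.011 -0.059  0.998]
 [-0.998 -0.058  0.007]] F [-1.  -0.   0.6] w 0.1 q [-0.16  0.55  1.76  0.03  0.77 -1.81]
scene 0.63 [292. 226. 304. 245.] boxctr [677.  53.] med [675.  46.] mid [675.  48.] bay [ 65. -17.] [ 63. -24.] col [159. 153. 148.] zmax 24.0
scene 0.62 [321. 213. 330. 229.] boxctr [673. 157.] med [671. 160.] mid [669. 161.] bay [69. 86.] [67. 89.] col [157. 151. 146.] zmax 22.0
scene 0.6 [271. 153. 283. 157.] boxctr [365. 152.] med [373. 153.] mid [370. 152.] bay [-239.  104.] [-230.  103.] col [153. 129.  38.] zmax 22.0
scene 0.48 [257. 227. 270. 243.] boxctr [627. -40.] med [628. -43.] mid [626. -43.] bay [   9. -107.] [  10. -110.] col [166. 160. 154.] zmax 23.0
```

Dish3 at (9,-109); lower the tip a little and push ~56 mm more.

```bash
python3 -m inch '[0.0015,-0.006,0,0, 0.0015,-0.006,0,0, 0.001,-0.006,0,0, 0.0005,-0.006,0,0, 0.0004,-0.006,0,0]';python3 -m inch '[0.0004,-0.006,0,0, 0.0003,-0.004,0,0, 0,-0.003,0,0, 0,-0.001,0,0, 0,0,0,0]';python3 - <<'E'
from h import *
st(); nd()
E
```

```text
t: 23.33
tool_pos: [624.2, -41.2, 5.5]
ee_rot: [-0.501, 0.526, -0.469, -0.503]
contact_force: [-0.4, -0.3, -0.1]
gripper_width: 0.2
t: 23.75
tool_pos: [642.4, -40.3, 5.5]
ee_rot: [-0.502, 0.527, -0.468, -0.502]
contact_force: [0.3, 0.6, -0.6]
gripper_width: -0.1
t 23.75 tcp [642.4 -40.3   5.5] bay [  24.2 -108.3] 
R(cols tool axes)
 [[ 0.058 -0.997 -0.059]
 [ 0.011 -0.059  0.998]
 [-0.998 -0.058  0.007]] F [ 0.3  0.6 -0.6] w -0.1 q [-0.14  0.6   1.65  0.03  0.83 -1.79]
scene 0.76 [265. 241. 281. 254.] boxctr [680. -35.] med [676. -40.] mid [674. -40.] bay [  62. -106.] [  58. -110.] col [160. 154. 149.] zmax 24.0
scene 0.47 [290. 227. 304. 241.] boxctr [672.  54.] med [675.  46.] mid [675.  46.] bay [ 60. -16.] [ 63. -25.] col [159. 153. 148.] zmax 23.0
scene 0.43 [320. 214. 333. 227.] boxctr [672. 160.] med [671. 159.] mid [670. 160.] bay [69. 89.] [67. 89.] col [158. 152. 147.] zmax 22.0
```

Dish at (58,-110), well inside. Withdraw and check.

```bash
python3 -m inch '[0,0.012,0,0, -0.005,0.02,0,0, -0.02,0.02,0,0, -0.03,0.03,0,0, -0.03,0.03,0,0]';python3 -m inch '[-0.03,0.03,0,0, -0.03,0.02,0,0, -0.02,0,0,0, 0,0,0,0, 0,0,0,0]';python3 - <<'E'
from h import *
st(); nd(); nd("top","f_top.png"); dishes("f_scene.png","scene"); dishes()
for c in("scene","top"):
    im=get_image(c)
    for l in("slide_box","vial","drive","notes","mouse","scanner"):
        for r in nets.regions_of(c,l)[:2]:
            v,u=np.nonzero(r["region"]); P=withrange(im,np.c_[u,v]); ok=im["range_z"][v,u]>0
            print(c,l,round(r["score"],2),np.round(r["box"]),np.median(P[ok],0).round())
a=cv2.imread("pics/f_top.png")[90:290,60:460]; cv2.imwrite("pics/f_topz.png",cv2.resize(a,None,fx=2,fy=2,interpolation=3))
E
```

```text
t: 24.27
tool_pos: [526.1, -47.7, 79.3]
ee_rot: [-0.501, 0.526, -0.468, -0.503]
contact_force: [-0.3, 0.4, 0.8]
gripper_width: 0.1
t: 24.68
tool_pos: [461.5, -51.0, 162.0]
ee_rot: [-0.501, 0.526, -0.469, -0.503]
contact_force: [0.4, -0.1, 0.3]
gripper_width: -0.1
t 24.68 tcp [461.5 -51.  162. ] bay [-157. -106.] 
R(cols tool axes)
 [[ 0.054 -0.997 -0.059]
 [ 0.011 -0.058  0.998]
 [-0.998 -0.055  0.008]] F [ 0.4 -0.1  0.3] w -0.1 q [-0.22  0.2   1.87  0.03  1.03 -1.86]
scene 0.75 [291. 229. 306. 242.] boxctr [678.  57.] med [676.  46.] mid [676.  47.] bay [ 67. -14.] [ 63. -25.] col [153. 147. 142.] zmax 24.0
scene 0.73 [265. 240. 280. 254.] boxctr [678. -35.] med [677. -40.] mid [676. -40.] bay [  60. -106.] [  58. -110.] col [157. 151. 146.] zmax 23.0
scene 0.55 [270. 149. 286. 158.] boxctr [360. 157.] med [360. 152.] mid [359. 153.] bay [-243.  108.] [-244.  104.] col [151. 136.  85.] zmax 24.0
scene 0.54 [321. 212. 331. 226.] boxctr [668. 162.] med [670. 159.] mid [668. 159.] bay [64. 92.] [66. 89.] col [155. 149. 144.] zmax 23.0
top 0.73 [183. 242. 201. 262.] boxctr [353. 151.] m
[... 1055 characters left out ...]
234. 206.] [448. -86.  16.]
scene vial 0.65 [291. 228. 303. 246.] [678.  45.  17.]
scene drive 0.68 [231. 259. 264. 286.] [ 717. -144.   19.]
scene notes 0.77 [316. 154. 333. 170.] [462. 280.  15.]
scene mouse 0.74 [345. 119. 373. 142.] [403. 469.  26.]
scene scanner 0.88 [ 82. 248. 137. 294.] [ 577. -478.  137.]
scene scanner 0.55 [250. 197. 355. 274.] [678.  76.   3.]
top vial 0.6 [225. 138. 239. 151.] [672.  43.  16.]
top vial 0.43 [149. 136. 158. 145.] [678. 271.  44.]
top drive 0.9 [284. 120. 302. 149.] [ 713. -142.   18.]
top notes 0.54 [138. 211. 158. 223.] [454. 280.  14.]
top mouse 0.89 [ 68. 220.  98. 256.] [394. 466.  27.]
top scanner 0.79 [392. 153. 446. 197.] [ 557. -472.  142.]
```

View pics/f_topz.png

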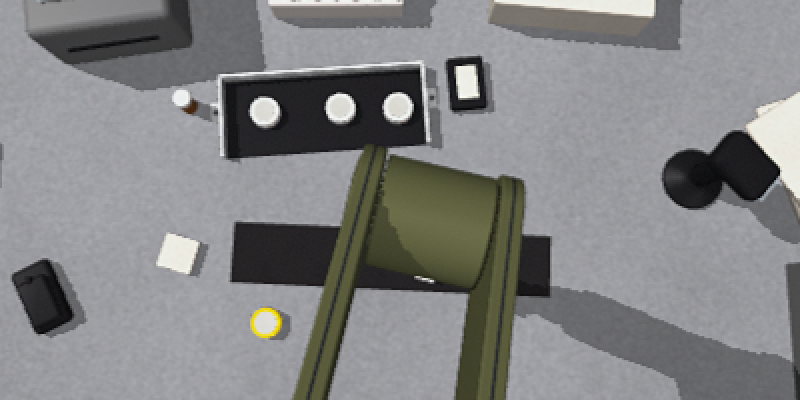

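The top view shows the three dishes inside the bay, at zoomed pixels (264,112), (340,108) and (398,108). The vial, drive, notes, mouse, scanner and yellow dish have not moved. The arm hides the slide box here, but the scene camera puts it at (444,-85), the same as at the start.

```bash
python3 -c "
from rig import job
print(job.close_job())"
```

```text
the job is handed in; nothing more can be done
None
```

All three dishes are in the return bay and I handed the job in at about 25.5 s; no verdict is reported. I pushed two of them straight in along the desk with the closed fingers. The third, from the far end of the row past the slide box, went in three straight legs around the box.

**Dishes:** both cameras place them flat at about (65, 88), (62, -25) and (57, -112) mm in the bay frame. All are inside the required limits (x 21 to 105 mm, y ±135 mm), and the cameras agree to about 3 mm.

**Bystanders:** the slide box, vial, drive, notes, mouse, scanner and the yellow look-alike read within about 3 mm of their starting places. The arm is retracted 160 mm above the desk and touches nothing.

**Checks that disagreed or were limited:**
- The arm hid the slide box from the top camera at the end, so its position comes from the scene camera alone.
- The networks confused a few labels, such as calling a dish a vial. I sorted those out by position and colour.
- The tool tilted by about 3° during the moves, with no visible effect.
- Force readings between calls stayed under 2 N, but I did not see the peaks within moves.

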